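# Clear the deburring machine's catch tray into the tote

## Task

Twist the red spring-return knob on the control box clockwise to its stop and hold it until the last casting has slid down into the machine's catch tray, then let the knob spring back. Collect both aluminium castings from the catch tray into the blue tote, setting each one down gently (not dropped) and flat on the tote's floor, none on top of another. Do not shift the tote or the casting already in it, leave the copper-coloured reject where it is, do not bump hard into the machine's yellow guard, and leave the other things where they are.

Things in the scene. Friction and masses are not known exactly. Their poses are not given: they have to be found in the camera images.
- machine: green bench deburring machine, fixed. Origin on the table, x into the machine, away from the robot, y left, z up. Behind its catch tray two green cheeks (30 to 165 mm either side of the middle, 130 mm high) stand from x = 60 mm; between them an open chute 60 mm wide comes down from x = 200 mm at 27 degrees and ends on the tray floor at x = 35 mm. Cabinet behind, to x = 300 mm, 193 mm high
- guard: yellow guard lip, fixed to the machine; same origin and axes as machine. It overhangs the back of the tray from x = 60 out to x = 23 mm, over the whole width; underside 100 mm, top edge 118 mm above the table. Castings at the back of the tray stand close to or under it: a gripper held upright has no room there, one tilted about 28 degrees (pointing down and into the machine) has
- tray_floor (a point): point on the steel catch tray's slippery floor, 6 mm above the table, at x = -20 mm, y = 0 of the machine, same axes. From this point the tray's inside reaches 80 mm either way in x and 160 mm either way in y; its front and side rims are 5 mm thick and rise 22 mm above the table
- knob (a joint): angle of the red release knob: 0 at rest, grows as it is turned clockwise seen from above, hard stop at 1.2 rad; a spring (about 0.25 N m at the stop) turns it back to 0 when let go. Turning it lowers an orange gate in the chute (fully down at the stop) that holds back casting_b
- knob_grip (a point): middle of the red knob's grip bar, on its turning axis, 92 mm above the table; the bar is 44 mm long (point's x), 14 mm wide (y), from 69 to 101 mm above the table; the point turns with the knob. The knob sits on a grey control box 100 x 90 mm, 55 mm high, fixed to the table on the machine's left or right
- tote: shallow blue open tote standing loose on the table, left or right of the machine; outside 300 mm (x) by 140 mm (y) by 35 mm high, walls and floor 5 mm thick, 1 kg; origin at the centre of its underside
- casting_a: finished aluminium casting, a plain solid disc 44 mm in diameter and 28 mm high, about 0.12 kg, with a dark bore mark and six dots on its top; origin at the centre of its underside, z up its axis. At the start near the back of the catch tray, left or right of its middle
- reject: copper-coloured reject of the same shape and size (44 mm by 28 mm) as a casting, near the back of the catch tray on the other side from casting_a; origin at the centre of its underside. To be left where it is
- casting_b: finished aluminium casting, a plain solid disc 44 mm in diameter and 28 mm high, about 0.12 kg, with a dark bore mark and six dots on its top; origin at the centre of its underside, z up its axis. At the start it leans on the orange gate in the chute; once released it slides into the middle of the catch tray and stops somewhere there
- first: finished aluminium casting, a plain solid disc 44 mm in diameter and 28 mm high, about 0.12 kg, with a dark bore mark and six dots on its top; origin at the centre of its underside, z up its axis. Already in the tote; leave it there
- screwdriver: screwdriver with a yellow handle, 200 mm long, lying in front of the tray; to be left alone
- hammer: hammer, 260 mm long, lying on the table's left; to be left alone
- wrench: wrench, 180 mm long, lying on the table's right; to be left alone
- glue: small bottle with a green cap, 32 mm in diameter, 90 mm high, standing on top of the machine's left cheek; to be left alone
- vblock: steel V-block 50 x 60 mm, 40 mm high, on the table in front of the tray, left; to be left alone
- greasecan: orange can 70 mm in diameter, 70 mm high, standing on top of the machine's right cheek; to be left alone
Things that resemble listed ones, but are neither listed nor needed, are in the scene too. There is more than one size of the part that bears knob; the job needs the largest.

How it is judged:
On the way, in this order (a step that is already met when the one before it is completed fails the run):
1. the release knob is turned to its stop (over 1.1 rad) (value of joint knob above 1.1 rad), for 0.2 s.
2. the last casting is in the catch tray and the knob has sprung back (under 0.1 rad) (value of joint knob below 0.1 rad and x of casting_b in the frame of machine between -0.12 and 0.06 m and z of casting_b in the frame of machine below 0.05 m), for 0.1 s.
At the end, for the whole second after the job is handed in: Both aluminium castings and the one that was there before stand flat (within 0.12 rad) on the tote's floor (undersides less than 12 mm above the tote's underside, centres inside its walls), at rest; the knob is back under 0.1 rad and the tote is level (x of casting_a in the frame of tote between -0.125 and 0.125 m and y of casting_a in the frame of tote between -0.05 and 0.05 m and z of casting_a in the frame of tote between 0 and 0.012 m and angle between each of casting_a, casting_b, first's own z axis and vertical below 0.12 rad and linear speed of each of casting_a, casting_b, first below 0.03 m/s and x of casting_b in the frame of tote between -0.125 and 0.125 m and y of casting_b in the frame of tote between -0.05 and 0.05 m and z of casting_b in the frame of tote between 0 and 0.012 m and x of first in the frame of tote between -0.125 and 0.125 m and y of first in the frame of tote between -0.05 and 0.05 m and z of first in the frame of tote between 0 and 0.012 m and value of joint knob below 0.1 rad and angle between tote's own z axis and vertical below 0.05 rad); the robot touches nothing.
It fails at once if a casting was dropped or flung into the tote (faster than 0.7 m/s inside it, a fall of about 25 mm) ((x of casting_a in the frame of tote between -0.15 and 0.15 m and y of casting_a in the frame of tote between -0.07 and 0.07 m and z of casting_a in the frame of tote below 0.05 m and linear speed of casting_a above 0.7 m/s) or (x of casting_b in the frame of tote between -0.15 and 0.15 m and y of casting_b in the frame of tote between -0.07 and 0.07 m and z of casting_b in the frame of tote below 0.05 m and linear speed of casting_b above 0.7 m/s)).
It fails at once if the tote was shifted by more than 30 mm (distance of tote from where it was at the start of the episode above 0.03 m).
It fails at once if the casting already in the tote was shifted by more than 30 mm (distance of first from where it was at the start of the episode above 0.03 m).
It fails at once if the yellow guard was bumped with more than 20 N (contact force between any of the arm, the fingers and guard above 20 N).
It fails at once if another thing was moved by more than 40 mm (distance of any of reject, screwdriver, hammer, wrench, glue, vblock, greasecan from where it was at the start of the episode above 0.04 m).
It also fails if it takes over 67 s, if anything falls off the work surface, if the arm or the gripper's body presses on something with over 40 N, if the wrist force passes 120 N, or if a joint passes its speed limit or range.

## Robot

A 6-joint arm with a two-finger parallel gripper is mounted at the origin on the work surface. World frame = base frame: x ahead of the robot, y to its left, z up, the work surface at z = 0. Lengths are in m, angles in rad, forces in N, time in s.
With the tool pointing down it reaches from about 0.35 to 0.775 m from the base axis. Payload 7.3 kg.
Tool frame: the origin (TCP) lies at the very end of the fingers, on their centre line; the grasp point (between the pads) lies 19 mm behind it; z points along the fingers, y is the line along which they close (so a half turn about z gives the same grasp; the last joint's range is limited). The gripper opens to 92 mm and grips with 3 to 60 N. Pads are 19 mm wide; open, the fingers measure 130 mm over their backs; the gripper's body (75 mm by 190 mm) begins 47 mm behind the grasp point.
Start: joints at [-1.419, 0.342, 1.524, -0, 1.275, -0.146], TCP at [0.154, -0.502, 0.191] pointing down, gripper open.
Joint ranges: [-2.53, 2.53], [-0.77, 2.02], [0.04, 2.7], [-1, 4.14], [0.28, 2.66], [-3.11, 3.11]. Speed limits (rad/s): [2.57, 2.57, 3.14, 3.14, 3.14, 3.14].

## Interface

Orientations are given as [roll, pitch, yaw] about the fixed x, y, z axes, in that order (R = Rz(yaw) Ry(pitch) Rx(roll)).
In Python, from rig import * gives the robot as it stands.
- The arm moves only by the tool carry_out, never from a script. Its argument "rows" is a list of rows, each a list of 3 entries, a list of its own where there are three numbers: the shift along the tool's x, y, z in mm, then the turn about the tool's z in degrees, then the finger opening in mm, from 0 to 91.8. A call has 1 to 10 rows; each row shifts and turns the commanded pose from where the row before left it, along the tool's axes as they then stand; what a row does not reach is not made up. A row lasts 1/12 s, in which the tool goes at most 41.7 mm and 7.16 degrees, less where a joint would pass 70% of its speed; a pose out of reach is approached as far as the arm can. A call with a gripper value outside its range is refused whole. The fingers move at their own pace and stop on an object; the grip force is fixed at half the most. Time passes only in rows, so rows that do not move let the fingers close. It gives the time, the measured TCP pose, the force, the opening and the grip force at its end, in the units of the state.
- sense(): the state, without advancing time (a new reading comes with each control period).
- camera(name): name is "side" or "top"; returns a dict with "image" (384x512x3 uint8, red, green, blue), "range_z" (384x512 float32, m along the optical axis (not along the pixel's ray), 0 where there is no reading), "camera_matrix" (3x3 intrinsics, pixels), "k1" (the pictures are not rectified: a ray, as slopes to the right and down, at radius r is drawn at 1 + k1 r^2 times it, then the intrinsics apply), "extrinsics" (4x4, takes a point from camera to world coordinates). Camera axes: x right, y down, z forward; pixel columns grow to the right and rows downward; lengths in m; the calibration is good to about 2 mm. A picture is of the moment at which its call begins.
- finish_job(): hands the job in; it is judged then, once.
The state is a dict: "time": time; "joint_positions": joint angles; "qvel": joint speeds; "joint_torque": joint torques, N m; "position": TCP position; "orientation": TCP orientation; "force": force on the tool from outside, world axes, zero at the start; "torque": the same for the moment, N m; "gripper_width": finger opening in m; "grasp_force": force on a finger pad.
Only numpy, scipy, OpenCV 4.12 (cv2) and the standard library are available. Lean on these libraries where they do the work, as an engineer would, in place of code of your own. Each camera call takes 0.05 s, during which the arm holds its last target. There are 200 camera calls.

## Working session

There is one attempt and no reset: what is moved stays moved. The work goes in short steps, Python scripts to look and compute and a tool call to move; the robot and the scene stay as the last step left them, time stands still between calls to the robot, and variables do not carry over. Pictures are saved under pics/ and viewed, at most 10 in all, crops included, and the job is handed in when it is done.

Besides the shell and the picture viewer there is one more tool, called after "Call:" as name([rows], argument=value, ...), one row to a line, values as JSON. carry_out: Moves the arm, as the interface text tells. Its arguments: {"type":"object","properties":{"rows":{"type":"array"}},"required":["rows"]}

```bash
mkdir -p pics; ls; cat > h.py <<'E'
from rig import *
import numpy as np, cv2
def save(c,n): cv2.imwrite('pics/'+n,cv2.cvtColor(c['image'],cv2.COLOR_RGB2BGR))
def cloud(c):
    K=c['camera_matrix'];k1=c['k1'];T=np.array(c['extrinsics'])
    v,u=np.mgrid[0:384,0:512]
    P=np.stack([u,v],-1).reshape(-1,1,2).astype(float)
    r=cv2.undistortPoints(P,np.array(K,float),np.array([k1,0,0,0.])).reshape(384,512,2)
    d=np.concatenate([r,np.ones((384,512,1))],-1)
    X=(d*np.array(c['range_z'])[...,None])@T[:3,:3].T+T[:3,3]
    return X,d@T[:3,:3].T,T[:3,3]
def onplane(c,u,v,z):
    _,d,o=cloud(c); D=d[int(round(v)),int(round(u))]
    return o+D*(z-o[2])/D[2]
E
python3 - <<'E'
from h import *
for n in('top','side'):
    c=camera(n);save(c,n+'0.png');print(n,c['camera_matrix'],c['k1'],c['extrinsics'])
    np.save(n+'0.npy',c,allow_pickle=True)
print(sense())
E
```

```text
pics
top [[416.35053235   0.         250.65494454]
 [  0.         416.35053235 195.88395859]
 [  0.           0.           1.        ]] -0.10118863943665038 [[ 0.00900219 -0.98605336  0.16618583  0.3604221 ]
 [-0.99984759 -0.01136207 -0.01325498 -0.00293949]
 [ 0.01495833 -0.16604118 -0.98600536  1.4211584 ]
 [ 0.          0.          0.          1.        ]]
side [[472.29168084   0.         249.75321655]
 [  0.         472.29168084 192.08752607]
 [  0.           0.           1.        ]] -0.10359943732455157 [[-0.9598075  -0.15320422  0.23515533  0.19407645]
 [-0.28025462  0.56814755 -0.77373491  1.30235958]
 [-0.01506347 -0.80853994 -0.58824847  1.10429609]
 [ 0.          0.          0.          1.        ]]
{'time': 0.1, 'joint_positions': array([-1.41898654e+00,  3.42612725e-01,  1.52491463e+00, -1.57315603e-05,
        1.27536905e+00, -1.46000946e-01]), 'qvel': array([ 0.00090627, -0.00402436, -0.00297642, -0.00077399,  0.0005108 ,
        0.00148986]), 'joint_torque': array([ 2.30572623e-03, -4.32002306e+01, -2.44694424e+01,  7.19698844e-02,
        5.25782711e-02, -5.15541547e-05]), 'position': array([ 0.15400466, -0.50148846,  0.1906378 ]), 'orientation': array([-3.14030059e+00, -1.74788959e-04,  2.97815208e-01]), 'force': array([-0.50370226, -0.39683776,  0.05665188]), 'torque': array([ 0.00899991,  0.01259708, -0.01912873]), 'grasp_force': 0.0, 'gripper_width': 0.09177549187498568}
```

View pics/top0.png

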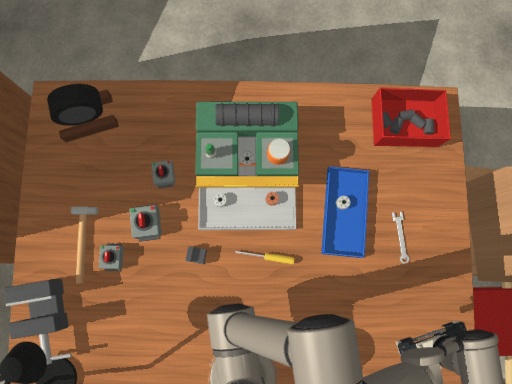

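View pics/side0.png

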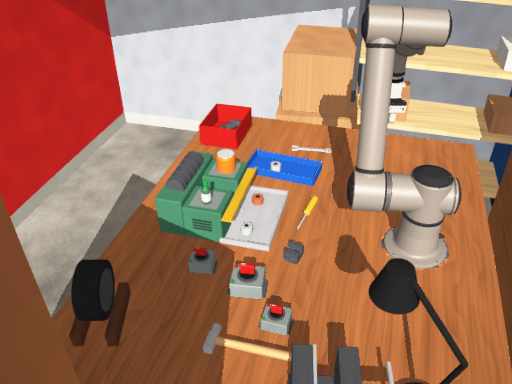

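Top view: candidate knobs are at (163,173), (144,220) and (110,257). The one at (144,220) has the biggest box, so I choose it. Casting_a (silver) is at (220,200), the copper reject at (272,198), casting_b in the chute at (247,158) and first in the tote at (344,202). I'll check the choice with a close crop and measure.

```bash
python3 - <<'E'
from h import *
c=np.load('top0.npy',allow_pickle=True).item();s=np.load('side0.npy',allow_pickle=True).item()
im=c['image'];X,d,o=cloud(c)
a=cv2.resize(im[150:280,90:310],None,fx=3.6,fy=3.6,interpolation=cv2.INTER_CUBIC)[:,:,::-1];cv2.imwrite('pics/crop1.png',a)
hsv=cv2.cvtColor(im,cv2.COLOR_RGB2HSV)
def comp(m,lab,z,box,amin=8):
    n,L,S,C=cv2.connectedComponentsWithStats(m.astype(np.uint8))
    for i in range(1,n):
        if S[i,4]<amin: continue
        u,v=C[i]
        if not(box[0]<u<box[1] and box[2]<v<box[3]): continue
        ys,xs=np.where(L==i)
        P=X[ys,xs]; zm=np.percentile(P[:,2],[10,50,90])
        Q=np.array([o+D*(z-o[2])/D[2] for D in d[ys,xs]]) if z else P
        r=cv2.minAreaRect(Q[:,:2].astype(np.float32)*1000)
        print(lab,C[i].round(1),S[i,4],'z',zm.round(3),'mean',Q.mean(0).round(4),'rect',np.round(r[0],1),np.round(r[1],1),round(r[2],1))
H,Sa,V=[hsv[...,i].astype(int) for i in range(3)]
comp(((H<8)|(H>172))&(Sa>150)&(V>90),'red',0.101,(90,190,150,280))
comp((H>108)&(H<125)&(Sa>130),'blue',0.035,(300,400,150,280),200)
comp((H>20)&(H<27)&(Sa>180)&(V>150),'yellow',0.118,(180,310,160,200),100)
comp((H>3)&(H<15)&(Sa>100),'copper',0.034,(255,290,185,215))
tr=(Sa<40)&(X[...,2]>0.022)&(X[...,2]<0.05)
comp(tr,'disc',0.034,(198,300,185,230),20)
comp((Sa<50)&(V>100),'first',0.033,(320,370,180,230),20)
comp((Sa<40)&(V>60)&(X[...,2]<0.012),'tray',0.006,(190,310,180,235),200)
comp((X[...,2]>0.045)&(X[...,2]<0.065),'box',0.055,(120,170,190,250),200)
comp((H>60)&(H<95)&(Sa>70)&(X[...,2]>0.185),'cab',0.193,(190,310,90,140),50)
E
```

```text
red [160.5 170.8] 25 z [0.072 0.078 0.081] mean [0.6625 0.2735 0.101 ] rect [666.6 273.7] [30.2  9.8] 2.8
red [141.  220.3] 75 z [0.08  0.099 0.103] mean [0.4999 0.3289 0.101 ] rect [502.4 329.1] [42.5 19.4] 2.9
red [106.3 256.8] 41 z [0.063 0.074 0.079] mean [0.382  0.4349 0.101 ] rect [382.9 434.3] [28.4 16.2] 3.2
blue [347.7 210.5] 2541 z [0.002 0.006 0.03 ] mean [ 0.5486 -0.3512  0.035 ] rect [ 545.9 -342.7] [143.7 298.7] 84.9
yellow [221.6 181.1] 427 z [0.102 0.105 0.111] mean [0.6269 0.0729 0.118 ] rect [625.8  57.2] [ 29.3 188.6] 0.7
yellow [278.4 181. ] 313 z [0.102 0.106 0.117] mean [ 0.6292 -0.1089  0.118 ] rect [ 629.1 -106. ] [ 29.1 125.9] 2.4
copper [271.7 198.1] 124 z [0.028 0.033 0.037] mean [ 0.5875 -0.0927  0.034 ] rect [587.8 -93.8] [41.2 40.6] 0.2
disc [219.6 199.1] 134 z [0.03  0.035 0.038] mean [0.5821 0.0829 0.034 ] rect [582.4  81.7] [41.1 40.5] 1.1
first [342.7 202.1] 135 z [0.019 0.033 0.037] mean [ 0.5765 -0.3348  0.033 ] rect [ 577.  -334.3] [41.3 45.5] 0.6
tray [246.  208.1] 3327 z [0.002 0.006 0.01 ] mean [ 0.5563 -0.0065  0.006 ] rect [558.9  -8.4] [135.2 321.9] 0.7
box [144.1 221.3] 666 z [0.051 0.055 0.061] mean [0.5017 0.33   0.055 ] rect [503.1 331.1] [101.   92.9] 8.2
```

View pics/crop1.png

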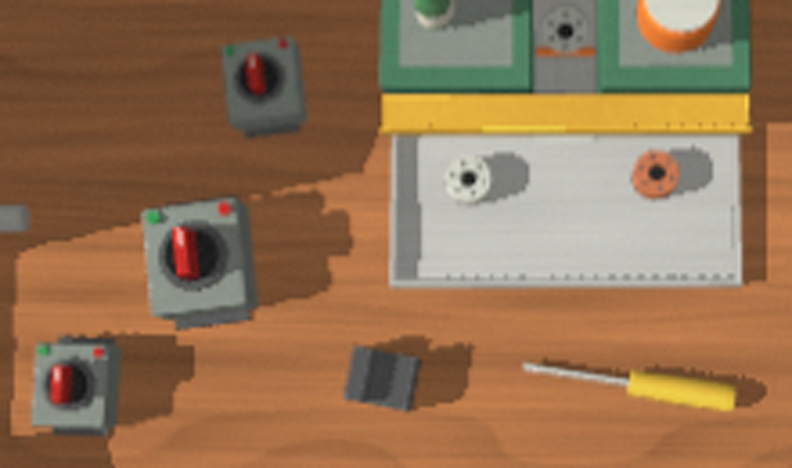

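The crop shows that the (141,220) knob is clearly the largest: the bar is 42 mm long and its top is at 0.10, while the other two are 30 mm. Next I refine the machine, casting and knob positions.

```bash
cat >> h.py <<'E'
def ray(c,u,v,z):
    T=np.array(c['extrinsics'])
    r=cv2.undistortPoints(np.array([[[u,v]]],float),np.array(c['camera_matrix'],float),np.array([c['k1'],0,0,0.])).ravel()
    D=T[:3,:3]@np.array([r[0],r[1],1]);o=T[:3,3]
    return (o+D*(z-o[2])/D[2]).round(4)
E
python3 - <<'E'
from h import *
c=np.load('top0.npy',allow_pickle=True).item();s=np.load('side0.npy',allow_pickle=True).item()
cr=lambda x,y,z:ray(c,90+x/3.6-.36,150+y/3.6-.36,z)
for n,x,y,z in[('a bore',468,178,.034),('rej bore',657,173,.034),('guard low L',383,132,.1),('guard low R',750,132,.1),('guard top L',384,94,.118),('tray front L',391,287,.022),('tray front R',741,287,.022),('knob bar top end',178,229,.101),('knob bar low end',186,277,.101),('box TL',143,213,.055),('box TR',240,199,.055),('box BL',152,319,.055),('box BR',254,308,.055),('b bore',566,30,.1)]:
    print(n,cr(x,y,z))
X,_,_=cloud(c)
# knob top only
hs=cv2.cvtColor(c['image'],cv2.COLOR_RGB2HSV).astype(int);m=((hs[...,0]<8)|(hs[...,0]>172))&(hs[...,1]>150)
m[:200]=0;m[240:]=0;m[:,:125]=0;m[:,155:]=0
ys,xs=np.where(m&(X[...,2]>.093)); Q=np.array([ray(c,u,v,.101) for u,v in zip(xs,ys)])
print(len(Q),Q.mean(0),cv2.minAreaRect(Q[:,:2].astype(np.float32)*1000),np.degrees(np.arctan2(*np.linalg.eigh(np.cov(Q[:,:2].T))[1][::-1,1])))
# side view
Y,_,_=cloud(s);im=s['image']; h=cv2.cvtColor(im,cv2.COLOR_RGB2HSV).astype(int)
def sel(mask,lab,z):
    ys,xs=np.where(mask)
    Q=np.array([ray(s,u,v,z) for u,v in zip(xs,ys)])
    print(lab,len(Q),'cloud',Y[ys,xs].mean(0).round(4),'plane',Q.mean(0).round(4),'rng',Q.min(0),Q.max(0), np.degrees(np.arctan2(*np.linalg.eigh(np.cov(Q[:,:2].T))[1][::-1,1])))
box=np.zeros((384,512),bool);box[255:285,230:265]=1
sel(box&((h[...,0]<8)|(h[...,0]>172))&(h[...,1]>150)&(Y[...,2]>.094),'knob side',.101)
box[:]=0;box[215:245,232:262]=1
sel(box&(h[...,1]<40)&(Y[...,2]>.030)&(Y[...,2]<.045)&(h[...,2]>150),'a side',.034)
cv2.imwrite('pics/crop2.png',cv2.resize(im[150:300,180:330],None,fx=4,fy=4,interpolation=cv2.INTER_CUBIC)[:,:,::-1])
E
```

```text
a bore [0.5821 0.0829 0.034 ]
rej bore [ 0.5888 -0.0943  0.034 ]
guard low L [0.6124 0.156  0.1   ]
guard low R [ 0.6163 -0.1738  0.1   ]
guard top L [0.6434 0.1541 0.118 ]
tray front L [0.48   0.1535 0.022 ]
tray front R [ 0.4834 -0.174   0.022 ]
knob bar top end [0.5224 0.3363 0.101 ]
knob bar low end [0.4797 0.327  0.101 ]
box TL [0.5425 0.3816 0.055 ]
box TR [0.5566 0.2919 0.055 ]
box BL [0.4449 0.3681 0.055 ]
box BR [0.4564 0.2746 0.055 ]
b bore [ 0.7087 -0.0072  0.1   ]
55 [0.50043636 0.33104182 0.101     ] ((502.4737548828125, 331.57220458984375), (43.262046813964844, 14.652960777282715), 8.504565238952637) -172.36775015077976
knob side 61 cloud [0.4942 0.3534 0.115 ] plane [0.4982 0.3405 0.101 ] rng [0.4798 0.3271 0.101 ] [0.522  0.3709 0.101 ] -170.64173774722013
a side 48 cloud [0.5773 0.0908 0.0326] plane [0.5768 0.0924 0.034 ] rng [0.5595 0.0692 0.034 ] [0.5967 0.1146 0.034 ] 86.40367912818719
```

View pics/crop2.png

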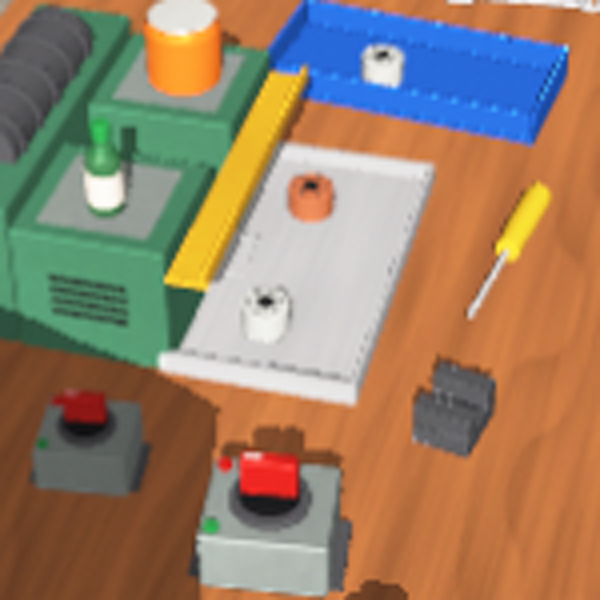

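```bash
cat >> h.py <<'E'
import json
from scipy.spatial.transform import Rotation as Rn
def plan(wps,step=36,tstep=7):
    """wps: (x,y,z,yawdeg,opening,[step]) in mm; prints rows from the measured pose (tool down)"""
    s=sense();p=np.array(s['position'])*1000;yaw=np.degrees(s['orientation'][2])
    rows=[]
    for w in wps:
        t=np.array(w[:3],float);st=w[5] if len(w)>5 else step
        dy=w[3]-yaw
        n=int(max(1,np.ceil(np.linalg.norm(t-p)/st),np.ceil(abs(dy)/tstep)))
        p0,y0=p.copy(),yaw
        for i in range(1,n+1):
            R=Rn.from_euler('xyz',[180,0,yaw],degrees=True)
            d=np.round(R.inv().apply(p0+(t-p0)*i/n-p)); a=round(-(y0+dy*i/n-yaw))
            rows.append([[int(k) for k in d],a,w[4]]); p=p+R.apply(d); yaw-=a
    print('at',(np.array(s['position'])*1000).round(1),np.degrees(s['orientation']).round(1))
    for i in range(0,len(rows),10): print(json.dumps(rows[i:i+10],separators=(',',':')))
    print('end',p.round(1),round(yaw,1),len(rows))
E
python3 - <<'E'
from h import *
plan([(450,-150,250,90,60),(501,331.5,180,188.5,60),(501,331.5,76,188.5,60,20)])
E
```

```text
at [ 154.  -501.5  190.6] [-179.9   -0.    17.1]
[[[30,-19,-5],-6,60],[[31,-16,-4],-5,60],[[33,-13,-5],-6,60],[[34,-10,-4],-5,60],[[35,-7,-5],-6,60],[[35,-3,-4],-6,60],[[35,1,-5],-5,60],[[35,4,-5],-6,60],[[35,7,-4],-5,60],[[34,11,-5],-6,60]]
[[[32,14,-4],-6,60],[[31,17,-5],-5,60],[[29,20,-4],-6,60],[[32,3,5],-7,60],[[32,8,4],-6,60],[[30,10,5],-7,60],[[29,15,5],-6,60],[[27,17,4],-7,60],[[26,20,5],-6,60],[[22,23,4],-7,60]]
[[[20,25,5],-6,60],[[17,28,5],-7,60],[[14,29,4],-7,60],[[10,31,5],-6,60],[[6,32,5],-7,60],[[3,32,4],-6,60],[[0,32,5],-7,60],[[-5,32,5],-6,60],[[0,0,17],0,60],[[0,0,18],0,60]]
[[[0,0,17],0,60],[[0,0,17],0,60],[[0,0,17],0,60],[[0,0,18],0,60]]
end [501.1 331.5  75.6] 188.1 34
```

Call:
carry_out([
  [[30, -19, -5], -6, 60],
  [[31, -16, -4], -5, 60],
  [[33, -13, -5], -6, 60],
  [[34, -10, -4], -5, 60],
  [[35, -7, -5], -6, 60],
  [[35, -3, -4], -6, 60],
  [[35, 1, -5], -5, 60],
  [[35, 4, -5], -6, 60],
  [[35, 7, -4], -5, 60],
  [[34, 11, -5], -6, 60],
])

```text
time: 0.93
position: [0.3825, -0.2295, 0.2372]
orientation: [-3.141, -0.0, 1.279]
force: [0.0, -0.4, -0.5]
gripper_width: 0.0604
grasp_force: 0.0
```

Call:
carry_out([
  [[32, 14, -4], -6, 60],
  [[31, 17, -5], -5, 60],
  [[29, 20, -4], -6, 60],
  [[32, 3, 5], -7, 60],
  [[32, 8, 4], -6, 60],
  [[30, 10, 5], -7, 60],
  [[29, 15, 5], -6, 60],
  [[27, 17, 4], -7, 60],
  [[26, 20, 5], -6, 60],
  [[22, 23, 4], -7, 60],
])

```text
time: 1.77
position: [0.4736, 0.0756, 0.2176]
orientation: [-3.141, -0.001, 2.38]
force: [0.2, -0.2, -0.6]
gripper_width: 0.0599
grasp_force: 0.0
```

Call:
carry_out([
  [[20, 25, 5], -6, 60],
  [[17, 28, 5], -7, 60],
  [[14, 29, 4], -7, 60],
  [[10, 31, 5], -6, 60],
  [[6, 32, 5], -7, 60],
  [[3, 32, 4], -6, 60],
  [[0, 32, 5], -7, 60],
  [[-5, 32, 5], -6, 60],
  [[0, 0, 0], 0, 60],
  [[0, 0, 0], 0, 60],
])

```text
time: 2.6
position: [0.5003, 0.3321, 0.1788]
orientation: [-3.141, -0.002, -2.999]
force: [-1.0, -0.4, -0.1]
gripper_width: 0.0599
grasp_force: 0.0
```

Call:
carry_out([
  [[0, 0, 18], 0, 60],
  [[0, 0, 18], 0, 60],
  [[0, 0, 18], 0, 60],
  [[0, 0, 18], 0, 60],
  [[0, 0, 18], 0, 50],
  [[0, 0, 13], 0, 40],
  [[0, 0, 0], 0, 30],
  [[0, 0, 0], 0, 10],
  [[0, 0, 0], 0, 5],
  [[0, 0, 0], 0, 5],
])

```text
time: 3.43
position: [0.502, 0.331, 0.0786]
orientation: [3.141, 0.002, -3.002]
force: [-0.8, -0.3, 0.3]
gripper_width: 0.0243
grasp_force: 0.0
```

Call:
carry_out([
  [[0, 0, 1], 0, 5],
  [[0, 0, 0], 0, 5],
  [[0, 0, 0], 0, 5],
  [[0, 0, 0], 0, 5],
])

```text
time: 3.77
position: [0.5012, 0.3311, 0.0764]
orientation: [-3.142, 0.0, -3.001]
force: [0.2, 0.4, -0.0]
gripper_width: 0.0054
grasp_force: 0.0
```

```bash
python3 - <<'E'
from h import *
t=camera('top');s=camera('side')
a=cv2.resize(t['image'][180:270,90:210],(533,400),interpolation=cv2.INTER_CUBIC)
b=cv2.resize(s['image'][220:310,200:320],(533,400),interpolation=cv2.INTER_CUBIC)[:,:,::-1]
a=cv2.resize(a,(400,300))[:,:,::-1];b=cv2.resize(b,(400,300))
cv2.imwrite('pics/k1.png',np.hstack([a,b]))
print(sense()['gripper_width'],sense()['force'])
E
```

```text
0.005154971156894802 [-0.3122029   0.31477295 -0.33499171]
```

View pics/k1.png

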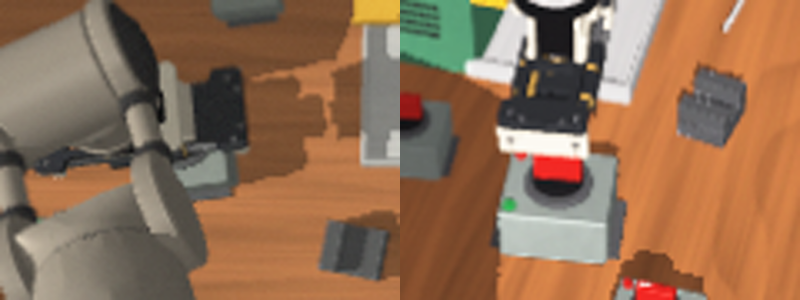

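```bash
python3 - <<'E'
from h import *
s0=np.load('side0.npy',allow_pickle=True).item();t0=np.load('top0.npy',allow_pickle=True).item()
s=camera('side')
Y,_,_=cloud(s);Y0,_,_=cloud(s0);X0,_,_=cloud(t0)
print('table side',Y0[300,300:330,2].mean(),Y0[210,330,2],'table top',X0[270,200:240,2].mean(), X0[150,340,2])
hs=cv2.cvtColor(s['image'],cv2.COLOR_RGB2HSV).astype(int);m=((hs[...,0]<8)|(hs[...,0]>172))&(hs[...,1]>150)
m[:255]=0;m[285:]=0;m[:,:230]=0;m[:,265:]=0
for v in range(255,285,2):
    q=m[v]
    if q.any(): print(v,np.where(q)[0][[0,-1]],Y[v,q].mean(0).round(3), Y0[v,q].mean(0).round(3))
print('finger col'); 
for v in range(230,280,3): print(v,s['image'][v,242],Y[v,242].round(3))
# bores: a and first, in both views
print('side a',ray(s0,246.4,223.9,.034),'rej',ray(s0,180+312/4-.375,150+184/4-.375,.034),'first',ray(s0,180+382/4-.4,150+50/4-.4,.033))
E
```

```text
table side -0.0009049094720063359 -0.0019318875542049252 table top 0.00026506400049506885 -0.001419137288639627
267 [236 249] [0.482 0.428 0.182] [0.51 0.34 0.09]
269 [240 254] [0.499 0.341 0.085] [0.499 0.341 0.085]
271 [240 254] [0.499 0.341 0.077] [0.5   0.341 0.077]
273 [240 254] [0.499 0.342 0.069] [0.479 0.407 0.139]
finger col
230 [27 25 27] [0.508 0.351 0.245]
233 [28 26 28] [0.507 0.354 0.237]
236 [41 38 36] [0.508 0.351 0.223]
239 [52 53 58] [0.508 0.354 0.215]
242 [51 51 53] [0.509 0.35  0.2  ]
245 [48 49 53] [0.507 0.359 0.197]
248 [42 43 46] [0.505 0.366 0.192]
251 [47 49 52] [0.492 0.405 0.219]
254 [48 49 53] [0.488 0.419 0.222]
257 [51 53 57] [0.487 0.422 0.213]
260 [243 238 228] [0.487 0.424 0.204]
263 [252 249 242] [0.488 0.419 0.187]
266 [248 157 141] [0.514 0.345 0.098]
269 [243  41  37] [0.515 0.342 0.082]
272 [244  42  37] [0.514 0.345 0.072]
275 [31 30 32] [0.511 0.355 0.07 ]
278 [83 82 86] [0.51  0.36  0.063]
side a [0.5799 0.0808 0.034 ] rej [ 0.5865 -0.0912  0.034 ] first [ 0.5793 -0.3412  0.033 ]
```

```bash
python3 - <<'E'
from h import *
s0=np.load('side0.npy',allow_pickle=True).item();t0=np.load('top0.npy',allow_pickle=True).item()
for n,c,tc in(('side0',s0,(.154,-.502)),('top0',t0,(.154,-.502)),('side',camera('side'),(.501,.331)),('top',camera('top'),(.501,.331))):
    X,_,_=cloud(c);m=(abs(X[...,0]-tc[0])<.12)&(abs(X[...,1]-tc[1])<.15)&(X[...,2]>.11)
    P=X[m]
    print(n,len(P))
    for lo in np.arange(.11,.36,.02):
        k=P[(P[:,2]>=lo)&(P[:,2]<lo+.02)]
        if len(k): print(round(lo,2),len(k),k.min(0).round(3),k.max(0).round(3))
E
```

```text
side0 804
0.21 3 [ 0.138 -0.455  0.228] [ 0.146 -0.448  0.229]
0.23 21 [ 0.128 -0.452  0.23 ] [ 0.146 -0.434  0.25 ]
0.25 23 [ 0.124 -0.446  0.25 ] [ 0.146 -0.425  0.269]
0.27 14 [ 0.108 -0.445  0.27 ] [ 0.144 -0.421  0.289]
0.29 75 [ 0.092 -0.435  0.29 ] [ 0.152 -0.401  0.309]
0.31 81 [ 0.089 -0.456  0.31 ] [ 0.154 -0.396  0.33 ]
0.33 121 [ 0.092 -0.464  0.33 ] [ 0.155 -0.395  0.35 ]
0.35 49 [ 0.116 -0.467  0.351] [ 0.155 -0.442  0.369]
top0 4186
0.21 1 [ 0.176 -0.541  0.229] [ 0.176 -0.541  0.229]
0.23 6 [ 0.165 -0.549  0.23 ] [ 0.179 -0.544  0.243]
0.25 7 [ 0.172 -0.552  0.259] [ 0.178 -0.542  0.268]
0.27 3 [ 0.137 -0.544  0.274] [ 0.177 -0.414  0.289]
0.29 129 [ 0.125 -0.575  0.291] [ 0.212 -0.408  0.31 ]
0.31 215 [ 0.134 -0.58   0.31 ] [ 0.214 -0.401  0.33 ]
0.33 351 [ 0.137 -0.588  0.33 ] [ 0.216 -0.4    0.349]
0.35 4 [ 0.158 -0.452  0.354] [ 0.162 -0.449  0.366]
side 4543
0.17 112 [0.452 0.244 0.175] [0.531 0.425 0.19 ]
0.19 334 [0.451 0.246 0.19 ] [0.539 0.432 0.21 ]
0.21 472 [0.45  0.235 0.21 ] [0.526 0.435 0.23 ]
0.23 111 [0.471 0.322 0.23 ] [0.519 0.356 0.25 ]
0.25 54 [0.462 0.296 0.25 ] [0.529 0.357 0.27 ]
0.27 171 [0.462 0.28  0.27 ] [0.536 0.378 0.29 ]
0.29 93 [0.461 0.331 0.29 ] [0.536 0.376 0.31 ]
0.31 180 [0.46  0.317 0.31 ] [0.539 0.376 0.33 ]
0.33 152 [0.462 0.334 0.33 ] [0.534 0.378 0.35 ]
0.35 167 [0.462 0.334 0.35 ] [0.533 0.387 0.369]
top 4224
0.17 11 [0.455 0.238 0.177] [0.486 0.406 0.19 ]
0.19 95 [0.452 0.239 0.19 ] [0.54 0.41 0.21]
0.21 456 [0.452 0.232 0.21 ] [0.551 0.42  0.23 ]
0.23 27 [0.484 0.278 0.23 ] [0.529 0.284 0.248]
0.25 38 [0.466 0.277 0.251] [0.53 0.32 0.27]
0.27 147 [0.464 0.277 0.27 ] [0.544 0.33  0.289]
0.29 9 [0.462 0.293 0.29 ] [0.497 0.334 0.308]
0.31 27 [0.462 0.305 0.31 ] [0.474 0.344 0.329]
0.33 22 [0.463 0.301 0.33 ] [0.479 0.334 0.35 ]
0.35 19 [0.465 0.299 0.35 ] [0.482 0.321 0.369]
```

The picture shows the closed gripper sitting above the knob. The depth puts the finger tips and body about 34 mm higher than the reported TCP implies, so I'll open, go down a further 30 mm and close again.

Call:
carry_out([
  [[0, 0, 0], 0, 60],
  [[0, 0, 0], 0, 60],
  [[0, 0, 0], 0, 60],
  [[0, 0, 0], 0, 60],
  [[0, 0, 10], 0, 60],
  [[0, 0, 10], 0, 60],
  [[0, 0, 10], 0, 60],
  [[0, 0, 0], 0, 60],
])

```text
time: 4.68
position: [0.4994, 0.3301, 0.043]
orientation: [-3.14, -0.005, -3.001]
force: [-0.4, -0.0, -0.9]
gripper_width: 0.0537
grasp_force: 0.0
```

Call:
carry_out([
  [[0, 0, 0], 0, 30],
  [[0, 0, 0], 0, 5],
  [[0, 0, 0], 0, 5],
  [[0, 0, 0], 0, 5],
  [[0, 0, 0], 0, 5],
  [[0, 0, 0], 0, 5],
  [[0, 0, 0], 0, 5],
  [[0, 0, 0], 0, 5],
])

```text
time: 5.35
position: [0.5011, 0.3327, 0.0465]
orientation: [3.139, 0.001, -3.001]
force: [-1.5, 7.9, -0.1]
gripper_width: 0.0137
grasp_force: 30.0
```

Call:
carry_out([
  [[0, 2, 0], 7, 5],
  [[0, 0, 0], 7, 5],
  [[0, 0, 0], 7, 5],
  [[0, 0, 0], 7, 5],
  [[0, 0, 0], 7, 5],
  [[0, 0, 0], 7, 5],
  [[0, 0, 0], 7, 5],
  [[0, 0, 0], 7, 5],
  [[0, 0, 0], 7, 5],
  [[0, 0, 0], 7, 5],
])

```text
time: 6.18
position: [0.5022, 0.3351, 0.0465]
orientation: [3.137, -0.002, 2.055]
force: [3.4, 8.1, -3.9]
gripper_width: 0.0139
grasp_force: 30.5
```

Call:
carry_out([
  [[0, 0, 0], 2, 5],
  [[0, 0, 0], 0, 5],
  [[0, 0, 0], 0, 5],
  [[0, 0, 0], 0, 5],
  [[0, 0, 0], 0, 5],
  [[0, 0, 0], 0, 5],
])

```text
time: 6.68
position: [0.5023, 0.335, 0.0465]
orientation: [3.137, -0.001, 2.027]
force: [3.7, 7.2, -4.0]
gripper_width: 0.014
grasp_force: 31.2
```

```bash
cat > track.py <<'E'
from h import *
s=sense();print(s['time'],s['position'].round(4),np.degrees(s['orientation']).round(1),s['force'].round(1),s['torque'].round(2),s['gripper_width'])
t=camera('top');im=t['image'];X,_,_=cloud(t);hs=cv2.cvtColor(im,cv2.COLOR_RGB2HSV).astype(int)
m=(hs[...,1]<40)&(X[...,2]>.024)&(X[...,2]<.048)&(hs[...,2]>90);m[:180]=0;m[230:]=0;m[:,:203]=0;m[:,294:]=0
n,L,S,C=cv2.connectedComponentsWithStats(m.astype(np.uint8))
for i in range(1,n):
    if S[i,4]>25: print(C[i].round(1),S[i],ray(t,*C[i],.034))
np.save('t.npy',t,allow_pickle=True)
E
python3 track.py; python3 - <<'E'
from h import *
t=np.load('t.npy',allow_pickle=True).item()
a=cv2.resize(t['image'][130:270,90:310],None,fx=3,fy=3,interpolation=cv2.INTER_CUBIC)[:,:,::-1];cv2.imwrite('pics/k2.png',a)
E
```

```text
6.6833 [0.5023 0.335  0.0465] [ 1.797e+02 -1.000e-01  1.162e+02] [ 3.7  7.2 -4. ] [ 1.25 -0.72  0.77] 0.01398744514563881
[219.6 199. ] [214 193  13  13 119] [0.5822 0.0831 0.034 ]
[246.6 215.9] [241 210  13  13 122] [ 0.5262 -0.0085  0.034 ]
```

View pics/k2.png

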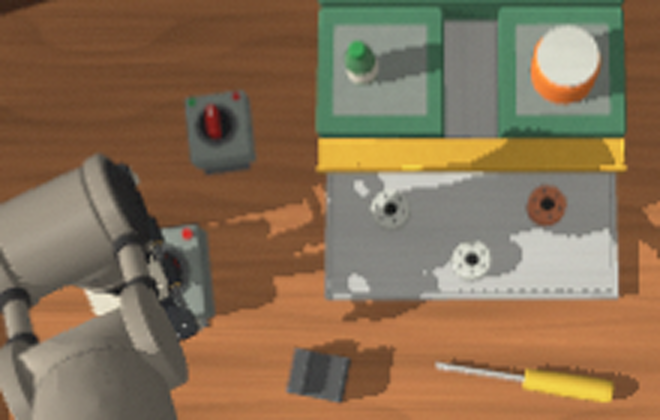

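The picture shows casting_b at rest in mid-tray, around crop (472,260), which is (0.526, -0.009). The knob is at its stop. I'll turn it back with the spring, open and lift.

Call:
carry_out([
  [[0, 0, 0], -7, 5],
  [[0, 0, 0], -7, 5],
  [[0, 0, 0], -7, 5],
  [[0, 0, 0], -7, 5],
  [[0, 0, 0], -7, 5],
  [[0, 0, 0], -7, 5],
  [[0, 0, 0], -7, 5],
  [[0, 0, 0], -7, 5],
  [[0, 0, 0], -7, 5],
  [[0, 0, 0], -7, 5],
])

```text
time: 7.57
position: [0.5011, 0.3329, 0.0465]
orientation: [-3.141, 0.001, -3.029]
force: [-0.1, -1.5, 1.7]
gripper_width: 0.0138
grasp_force: 29.9
```

Call:
carry_out([
  [[0, 0, 0], -2, 60],
  [[0, 0, 0], 0, 60],
  [[0, 0, 0], 0, 60],
  [[0, 0, 0], 0, 60],
  [[0, 0, 0], 0, 60],
  [[0, 0, -20], 0, 60],
  [[0, 0, -30], 0, 60],
  [[0, 0, -30], 0, 60],
  [[0, 0, -30], 0, 60],
  [[0, 0, 0], 0, 60],
])

```text
time: 8.4
position: [0.5038, 0.3346, 0.1629]
orientation: [3.138, 0.011, -3.001]
force: [1.2, 1.4, -0.1]
gripper_width: 0.0598
grasp_force: 0.0
```

```bash
python3 track.py; python3 - <<'E'
from h import *
s=camera('side');Y,_,_=cloud(s);hs=cv2.cvtColor(s['image'],cv2.COLOR_RGB2HSV).astype(int);m=((hs[...,0]<8)|(hs[...,0]>172))&(hs[...,1]>150)&(Y[...,2]<.11)
m[:255]=0;m[285:]=0;m[:,:230]=0;m[:,265:]=0
ys,xs=np.where(m);print('knob px',len(xs),xs.min(),xs.max(),ys.min(),ys.max())
X,_,_=cloud(s);P=X[(abs(X[...,0]-.501)<.12)&(abs(X[...,1]-.335)<.15)&(X[...,2]>.13)]
print('gripper lowest',np.sort(P[:,2])[[0,5,20]])
for lo in np.arange(.15,.28,.01):
    k=P[(P[:,2]>=lo)&(P[:,2]<lo+.01)]
    if len(k): print(round(lo,2),len(k),k.min(0).round(3),k.max(0).round(3))
E
```

```text
8.4 [0.5038 0.3346 0.1629] [ 179.8    0.6 -172. ] [ 1.2  1.4 -0.1] [ 0.16 -0.23 -0.03] 0.05981915134984979
[219.7 199. ] [214 193  13  13 118] [0.5824 0.0829 0.034 ]
[246.6 215.9] [241 210  13  13 123] [ 0.5262 -0.0087  0.034 ]
knob px 172 235 254 262 274
gripper lowest [0.19530065 0.2050359  0.21373806]
0.19 3 [0.485 0.373 0.195] [0.5   0.377 0.2  ]
0.2 11 [0.485 0.371 0.203] [0.505 0.386 0.21 ]
0.21 20 [0.484 0.369 0.21 ] [0.505 0.387 0.22 ]
0.22 8 [0.484 0.383 0.221] [0.504 0.388 0.226]
0.23 17 [0.501 0.301 0.231] [0.516 0.313 0.24 ]
0.24 13 [0.501 0.303 0.24 ] [0.516 0.311 0.249]
0.25 4 [0.454 0.416 0.258] [0.491 0.422 0.26 ]
0.26 92 [0.453 0.25  0.26 ] [0.541 0.43  0.27 ]
0.27 139 [0.453 0.252 0.27 ] [0.541 0.429 0.28 ]
0.28 148 [0.452 0.239 0.28 ] [0.543 0.434 0.29 ]
```

```bash
python3 - <<'E'
from h import *
plan([(510,180,170,184,64),(527,-8,120,180.6,64),(527,-8,-5,180.6,64,20),(527,-8,-24,180.6,64,10)])
E
```

```text
at [501.5 333.4 157.4] [ 180.     0.2 -172. ]
[[[0,-3,0],-7,64],[[1,-3,0],-7,64],[[1,-3,-1],-7,64],[[1,-3,0],-7,64],[[2,-2,0],-7,64],[[2,-2,0],-7,64],[[2,-2,-1],-7,64],[[2,-2,0],-7,64],[[3,-2,0],-7,64],[[3,-1,0],-7,64]]
[[[3,-1,-1],-7,64],[[3,0,0],-7,64],[[3,0,0],-7,64],[[3,0,0],-7,64],[[3,1,-1],-7,64],[[2,1,0],-7,64],[[3,1,0],-7,64],[[3,2,0],-7,64],[[2,2,-1],-7,64],[[2,2,0],-7,64]]
[[[2,2,0],-7,64],[[1,3,0],-7,64],[[1,3,-1],-7,64],[[1,3,0],-7,64],[[0,3,0],-6,64],[[0,3,0],-7,64],[[0,3,-1],-7,64],[[0,3,0],-7,64],[[-1,3,0],-7,64],[[-2,2,0],-7,64]]
[[[-2,3,-1],-7,64],[[-1,2,0],-7,64],[[-3,2,0],-7,64],[[-2,2,0],-7,64],[[-3,1,-1],-7,64],[[-3,1,0],-7,64],[[-3,1,0],-7,64],[[-3,1,0],-7,64],[[-3,0,-1],-7,64],[[-3,-1,0],-7,64]]
[[[-3,0,0],-7,64],[[-2,-1,0],-7,64],[[-3,-2,-1],-7,64],[[-2,-2,0],-7,64],[[-3,-2,0],-7,64],[[-2,-2,0],-7,64],[[-1,-2,-1],-7,64],[[-2,-3,0],-7,64],[[-1,-3,0],-7,64],[[-1,-3,0],-7,64]]
[[[0,-3,-1],-7,64],[[-1,-31,8],1,64],[[-1,-32,9],0,64],[[-1,-31,8],1,64],[[-2,-32,9],0,64],[[-1,-31,8],1,64],[[-3,-31,8],0,64],[[0,0,18],0,64],[[0,0,18],0,64],[[0,0,18],0,64]]
[[[0,0,18],0,64],[[0,0,18],0,64],[[0,0,18],0,64],[[0,0,17],0,64],[[0,0,10],0,64],[[0,0,9],0,64]]
end [527.4  -7.8 -23.6] 181.0 66
```

Fixing the yaw wrap.

```bash
sed -i "s/dy=w\[3\]-yaw/dy=(w[3]-yaw+180)%360-180/" h.py; python3 - <<'E'
from h import *
plan([(510,180,170,184,64),(527,-8,120,180.6,64),(527,-8,-5,180.6,64,20),(527,-8,-24,180.6,64,10)])
E
```

```text
at [501.5 333.4 157.4] [ 180.     0.2 -172. ]
[[[3,-31,-3],1,64],[[2,-30,-2],1,64],[[1,-31,-3],0,64],[[2,-31,-2],1,64],[[1,-30,-3],1,64],[[-1,-32,8],1,64],[[-1,-31,9],0,64],[[-1,-31,8],1,64],[[-2,-32,9],0,64],[[-2,-31,8],1,64]]
[[[-2,-32,8],0,64],[[0,0,18],0,64],[[0,0,18],0,64],[[0,0,18],0,64],[[0,0,18],0,64],[[0,0,18],0,64],[[0,0,18],0,64],[[0,0,17],0,64],[[0,0,10],0,64],[[0,0,9],0,64]]
end [527.   -8.2 -23.6] -179.0 20
```

Call:
carry_out([
  [[3, -31, -3], 1, 64],
  [[2, -30, -2], 1, 64],
  [[1, -31, -3], 0, 64],
  [[2, -31, -2], 1, 64],
  [[1, -30, -3], 1, 64],
  [[-1, -32, 8], 1, 64],
  [[-1, -31, 9], 0, 64],
  [[-1, -31, 8], 1, 64],
  [[-2, -32, 9], 0, 64],
  [[-2, -31, 8], 1, 64],
])

```text
time: 9.33
position: [0.5227, 0.022, 0.1251]
orientation: [3.141, -0.003, -3.124]
force: [0.5, -0.3, -0.2]
gripper_width: 0.0641
grasp_force: 0.0
```

Call:
carry_out([
  [[-2, -32, 8], 0, 64],
  [[0, 0, 18], 0, 64],
  [[0, 0, 18], 0, 64],
  [[0, 0, 18], 0, 64],
  [[0, 0, 18], 0, 64],
  [[0, 0, 18], 0, 64],
  [[0, 0, 18], 0, 64],
  [[0, 0, 10], 0, 64],
  [[0, 0, 0], 0, 64],
  [[0, 0, 0], 0, 64],
])

```text
time: 10.17
position: [0.5258, -0.0084, 0.0005]
orientation: [3.141, -0.002, -3.123]
force: [0.0, -0.5, 0.0]
gripper_width: 0.0641
grasp_force: 0.0
```

```bash
python3 - <<'E'
from h import *
s=camera('side');X,_,_=cloud(s)
P=X[(abs(X[...,0]-.526)<.03)&(X[...,1]>.02)&(X[...,1]<.065)&(X[...,2]>.02)&(X[...,2]<.11)]
for lo in np.arange(.02,.11,.01):
    k=P[(P[:,2]>=lo)&(P[:,2]<lo+.01)]
    if len(k): print(round(lo,2),len(k),k.min(0).round(3),k.max(0).round(3))
print(sense()['position'])
E
```

```text
0.02 1 [0.523 0.027 0.021] [0.523 0.027 0.021]
0.03 2 [0.518 0.032 0.035] [0.521 0.034 0.037]
0.04 6 [0.511 0.036 0.044] [0.533 0.045 0.049]
0.05 15 [0.511 0.036 0.051] [0.533 0.047 0.058]
0.06 12 [0.512 0.04  0.061] [0.533 0.046 0.068]
0.07 2 [0.513 0.049 0.071] [0.527 0.05  0.072]
[ 0.52664604 -0.00848505  0.00132104]
```

Call:
carry_out([
  [[0, 0, 8], 0, 64],
  [[0, 0, 8], 0, 64],
  [[0, 0, 6], 0, 64],
  [[0, 0, 0], 0, 64],
])

```text
time: 10.55
position: [0.5257, -0.0084, -0.022]
orientation: [3.141, -0.002, -3.123]
force: [-0.5, 0.4, 0.1]
gripper_width: 0.0638
grasp_force: 0.0
```

Call:
carry_out([
  [[0, 0, 0], 0, 40],
  [[0, 0, 0], 0, 30],
  [[0, 0, 0], 0, 30],
  [[0, 0, 0], 0, 30],
  [[0, 0, 0], 0, 30],
  [[0, 0, -4], 0, 30],
  [[0, 0, -6], 0, 30],
  [[0, 0, -10], 0, 30],
  [[0, 0, 0], 0, 30],
  [[0, 0, 0], 0, 30],
])

```text
time: 11.38
position: [0.5273, -0.0086, 0.0002]
orientation: [-3.141, 0.002, -3.123]
force: [-0.2, -0.1, -1.2]
gripper_width: 0.0435
grasp_force: 30.0
```

```bash
python3 - <<'E'
from h import *
c=np.load('t.npy',allow_pickle=True).item();im=c['image'];X,_,_=cloud(c)
hs=cv2.cvtColor(im,cv2.COLOR_RGB2HSV).astype(int)
m=(hs[...,0]>105)&(hs[...,0]<128)&(hs[...,1]>120);m[:,:310]=0
# rim pixels by height
k=m&(X[...,2]>.022)&(X[...,2]<.05);Q=X[k][:,:2]
print('rim cloud',cv2.minAreaRect((Q*1000).astype(np.float32)))
cs,_=cv2.findContours(m.astype(np.uint8),cv2.RETR_EXTERNAL,cv2.CHAIN_APPROX_NONE);ct=max(cs,key=cv2.contourArea)[:,0]
R=np.array([ray(c,u,v,.035) for u,v in ct])*1000
print('outline',cv2.minAreaRect(R[:,:2].astype(np.float32)))
hull=cv2.approxPolyDP(cv2.convexHull(R[:,:2].astype(np.float32)),20,True)[:,0];print(hull)
s=camera('side');hs=cv2.cvtColor(s['image'],cv2.COLOR_RGB2HSV).astype(int);Y,_,_=cloud(s)
m=(hs[...,0]>105)&(hs[...,0]<128)&(hs[...,1]>120)&(Y[...,2]<.06);m[:140]=0;m[200:]=0
cs,_=cv2.findContours(m.astype(np.uint8),cv2.RETR_EXTERNAL,cv2.CHAIN_APPROX_NONE);ct=max(cs,key=cv2.contourArea)[:,0]
R=np.array([ray(s,u,v,.035) for u,v in ct])*1000
print('side outline',cv2.minAreaRect(R[:,:2].astype(np.float32)))
print('first',[ray(c,344,202,.033)])
print(sense()['position'],sense()['force'],sense()['gripper_width'])
E
```

```text
rim cloud ((545.7517700195312, -344.9794006347656), (141.05657958984375, 299.162841796875), 84.62931060791016)
outline ((545.7530517578125, -342.48199462890625), (144.13893127441406, 298.95880126953125), 84.9243392944336)
[[ 697.9 -290.2]
 [ 404.2 -260.5]
 [ 394.7 -398.8]
 [ 685.9 -426.3]]
side outline ((484.862060546875, -311.5141906738281), (183.4445343017578, 193.93846130371094), 84.90341186523438)
first [array([ 0.5769, -0.3394,  0.033 ])]
[ 5.26879914e-01 -8.53400510e-03 -2.98149986e-04] [-0.12783976 -0.65938371 -1.01802204] 0.043018938267127195
```

```bash
python3 - <<'E'
from h import *
plan([(527,-8,60,180.6,30,25),(447,-335,90,174.6,30,30),(447,-335,5,174.6,30,17),(447,-335,-20,174.6,30,7)])
E
```

```text
at [ 5.269e+02 -8.500e+00 -3.000e-01] [-1.800e+02  1.000e-01 -1.789e+02]
[[[0,0,-20],0,30],[[0,0,-20],0,30],[[0,1,-20],0,30],[[7,-27,-3],1,30],[[7,-27,-2],0,30],[[7,-28,-3],1,30],[[6,-27,-2],0,30],[[6,-28,-3],1,30],[[6,-27,-2],0,30],[[5,-28,-3],1,30]]
[[[6,-27,-2],0,30],[[5,-28,-3],1,30],[[5,-27,-2],0,30],[[4,-28,-3],1,30],[[5,-28,-2],0,30],[[0,0,17],0,30],[[0,0,17],0,30],[[0,0,17],0,30],[[0,0,17],0,30],[[0,0,17],0,30]]
[[[0,0,6],0,30],[[0,0,6],0,30],[[0,0,7],0,30],[[0,0,6],0,30]]
end [ 446.7 -335.2  -20.3] -184.9 24
```

Call:
carry_out([
  [[0, 0, -20], 0, 30],
  [[0, 0, -20], 0, 30],
  [[0, 1, -20], 0, 30],
  [[7, -27, -3], 1, 30],
  [[7, -27, -2], 0, 30],
  [[7, -28, -3], 1, 30],
  [[6, -27, -2], 0, 30],
  [[6, -28, -3], 1, 30],
  [[6, -27, -2], 0, 30],
  [[5, -28, -3], 1, 30],
])

```text
time: 12.27
position: [0.4794, -0.2, 0.077]
orientation: [3.141, -0.001, 3.09]
force: [0.4, -0.3, -0.8]
gripper_width: 0.0436
grasp_force: 30.0
```

Call:
carry_out([
  [[6, -27, -2], 0, 30],
  [[5, -28, -3], 1, 30],
  [[5, -27, -2], 0, 30],
  [[4, -28, -3], 1, 30],
  [[5, -28, -2], 0, 30],
  [[0, 0, 17], 0, 30],
  [[0, 0, 17], 0, 30],
  [[0, 0, 0], 0, 30],
])

```text
time: 12.93
position: [0.4442, -0.3339, 0.052]
orientation: [3.137, -0.005, 3.054]
force: [-0.0, 1.1, -2.4]
gripper_width: 0.0433
grasp_force: 30.0
```

```bash
python3 - <<'E'
from h import *
s=sense();print(s['position'].round(4),np.degrees(s['orientation']).round(1),s['force'].round(1),s['gripper_width'],s['grasp_force'])
c=camera('side');save(c,'p1.png')
cv2.imwrite('pics/p1.png',cv2.resize(c['image'][110:230,200:360],None,fx=4,fy=4,interpolation=cv2.INTER_CUBIC)[:,:,::-1])
E
```

```text
[ 0.4442 -0.3339  0.052 ] [179.8  -0.3 175. ] [-0.   1.1 -2.4] 0.04329793214326817 29.99980866909027
```

View pics/p1.png

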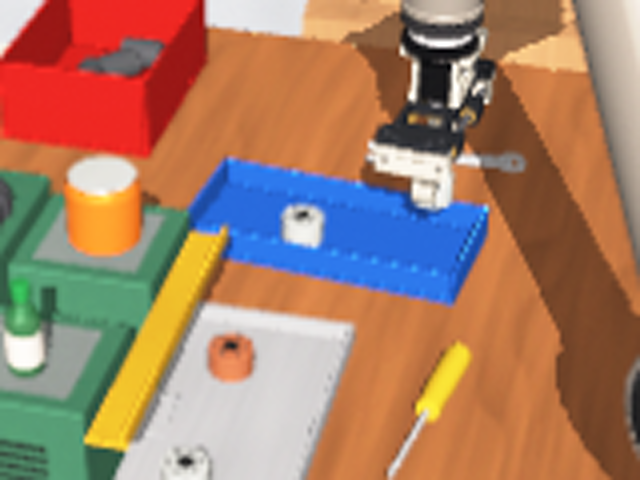

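The picture shows the casting held over the near end of the tote at (432,190), with first clear at (302,225). I'll lower it.

Call:
carry_out([
  [[0, 0, 14], 0, 30],
  [[0, 0, 14], 0, 30],
  [[0, 0, 14], 0, 30],
  [[0, 0, 12], 0, 30],
  [[0, 0, 5], 0, 30],
  [[0, 0, 5], 0, 30],
  [[0, 0, 5], 0, 30],
  [[0, 0, 4], 0, 30],
  [[0, 0, 0], 0, 30],
  [[0, 0, 0], 0, 30],
])

```text
time: 13.82
position: [0.4466, -0.3352, -0.0176]
orientation: [-3.141, 0.0, 3.055]
force: [-0.0, -0.3, -0.9]
gripper_width: 0.0432
grasp_force: 30.0
```

Call:
carry_out([
  [[0, 0, 2], 0, 30],
  [[0, 0, 1], 0, 30],
  [[0, 0, 1], 0, 30],
  [[0, 0, 0], 0, 30],
  [[0, 0, 0], 0, 30],
])

```text
time: 14.23
position: [0.4465, -0.3353, -0.0215]
orientation: [-3.141, 0.0, 3.055]
force: [0.2, 0.9, 1.1]
gripper_width: 0.0429
grasp_force: 30.0
```

Call:
carry_out([
  [[0, 0, 0], 0, 46],
  [[0, 0, 0], 0, 50],
  [[0, 0, 0], 0, 54],
  [[0, 0, 0], 0, 54],
  [[0, 0, -8], 0, 54],
  [[0, 0, -15], 0, 54],
  [[0, 0, -30], 0, 54],
  [[0, 0, -35], 0, 54],
  [[0, 0, -35], 0, 30],
  [[0, 0, 0], 0, 0],
])

```text
time: 15.07
position: [0.4495, -0.338, 0.1088]
orientation: [-3.133, 0.01, 3.056]
force: [1.2, -0.8, 0.4]
gripper_width: 0.0446
grasp_force: 0.0
```

```bash
python3 - <<'E'
from h import *
ct=camera('side')
cv2.imwrite('pics/p2.png',cv2.resize(ct['image'][130:210,230:340],None,fx=5,fy=5,interpolation=cv2.INTER_CUBIC)[:,:,::-1])
# press-drag on a: closed fingers; a centre ~ (583,83)
plan([(450,-200,110,179,0),(560,40,110,180.6,0),(568,83,60,180.6,0),(568,83,8,180.6,0,15)])
E
```

```text
at [ 448.4 -337.   105.8] [-179.7    0.4  175.1]
[[[3,34,-1],-1,0],[[2,34,-1],-1,0],[[1,35,-1],-1,0],[[1,34,-1],-1,0],[[-13,30,0],0,0],[[-14,30,0],0,0],[[-13,31,0],-1,0],[[-14,30,0],0,0],[[-14,29,0],0,0],[[-13,30,0],0,0]]
[[[-14,30,0],0,0],[[-14,30,0],-1,0],[[-4,22,25],0,0],[[-5,21,25],0,0],[[0,0,13],0,0],[[0,0,13],0,0],[[0,0,13],0,0],[[0,0,13],0,0]]
end [568.1  82.8   7.8] 181.1 18
```

View pics/p2.png

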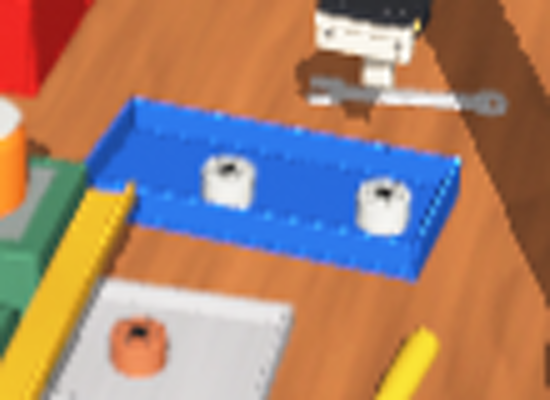

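The picture shows casting_b flat in the tote at (385,207), with first undisturbed at (228,180). The gripper can't tilt with these moves, so I'll press lightly on casting_a's near edge and drag it out from the guard before grasping it.

Call:
carry_out([
  [[3, 34, -1], -1, 0],
  [[2, 34, -1], -1, 0],
  [[1, 35, -1], -1, 0],
  [[1, 34, -1], -1, 0],
  [[-13, 30, 0], 0, 0],
  [[-14, 30, 0], 0, 0],
  [[-13, 31, 0], -1, 0],
  [[-14, 30, 0], 0, 0],
  [[-14, 29, 0], 0, 0],
  [[-13, 30, 0], 0, 0],
])

```text
time: 15.95
position: [0.53, -0.0169, 0.1046]
orientation: [3.142, -0.001, -3.14]
force: [0.9, 0.3, -0.4]
gripper_width: 0.0003
grasp_force: 0.0
```

Call:
carry_out([
  [[-14, 30, 0], 0, 0],
  [[-14, 30, 0], -1, 0],
  [[-2, 22, 25], 0, 0],
  [[-2, 21, 25], 0, 0],
  [[0, 0, 13], 0, 0],
  [[0, 0, 13], 0, 0],
  [[0, 0, 13], 0, 0],
  [[0, 0, 12], 0, 0],
  [[0, 0, 0], 0, 0],
  [[0, 0, 0], 0, 0],
])

```text
time: 16.78
position: [0.5602, 0.0846, 0.0033]
orientation: [-3.142, -0.003, -3.123]
force: [-0.1, 0.6, -0.1]
gripper_width: 0.0005
grasp_force: 0.0
```

```bash
python3 - <<'E'
from h import *
s=sense();print(s['position'].round(4),np.degrees(s['orientation']).round(1),s['force'].round(1),s['gripper_width'])
c=camera('side');X,_,_=cloud(c)
P=X[(abs(X[...,0]-.565)<.05)&(abs(X[...,1]-.083)<.1)&(X[...,2]>.02)&(X[...,2]<.14)]
for lo in np.arange(.02,.14,.01):
    k=P[(P[:,2]>=lo)&(P[:,2]<lo+.01)]
    if len(k): print(round(lo,2),len(k),k.min(0).round(3),k.max(0).round(3))
cv2.imwrite('pics/d1.png',cv2.resize(c['image'][170:260,190:310],None,fx=5,fy=5,interpolation=cv2.INTER_CUBIC)[:,:,::-1])
E
```

```text
[0.5602 0.0846 0.0033] [-180.    -0.2 -178.9] [-0.1  0.6 -0.1] 0.0005011552979964355
0.02 49 [0.515 0.089 0.02 ] [0.614 0.165 0.03 ]
0.03 17 [0.562 0.098 0.03 ] [0.594 0.111 0.036]
0.09 3 [0.609 0.076 0.096] [0.613 0.157 0.1  ]
0.1 80 [0.522 0.004 0.1  ] [0.614 0.179 0.11 ]
0.11 137 [0.521 0.003 0.11 ] [0.614 0.182 0.12 ]
0.12 144 [ 0.521 -0.006  0.12 ] [0.61  0.182 0.13 ]
0.13 89 [ 0.52  -0.005  0.13 ] [0.595 0.183 0.14 ]
```

View pics/d1.png

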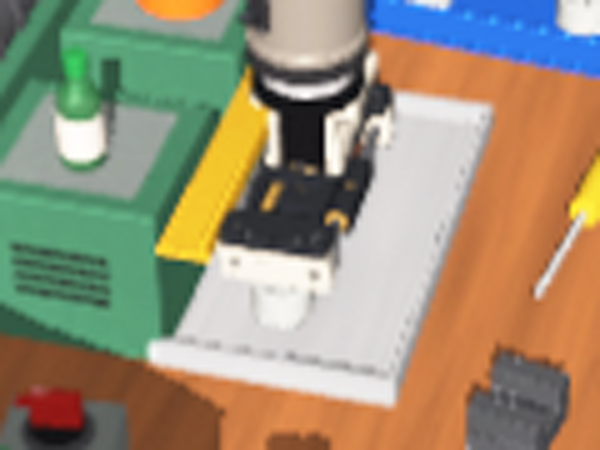

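The picture shows the body clear of the yellow guard, with casting_a under it at (280,305). I'll shift 5 mm inward and descend gently until it touches.

Call:
carry_out([
  [[-5, 0, 1], 0, 0],
  [[0, 0, 1], 0, 0],
  [[0, 0, 1], 0, 0],
  [[0, 0, 0], 0, 0],
  [[0, 0, 0], 0, 0],
])

```text
time: 17.25
position: [0.5662, 0.0846, 0.0013]
orientation: [-3.142, 0.0, -3.123]
force: [-0.9, 0.1, -0.2]
gripper_width: 0.0007
grasp_force: 0.0
```

Call:
carry_out([
  [[0, 0, 1], 0, 0],
  [[0, 0, 1], 0, 0],
  [[0, 0, 0], 0, 0],
  [[0, 0, 0], 0, 0],
])

```text
time: 17.58
position: [0.5661, 0.0847, -0.0009]
orientation: [-3.141, -0.0, -3.123]
force: [0.3, 0.0, 0.7]
gripper_width: 0.0008
grasp_force: 0.0
```

Call:
carry_out([
  [[0, 0, 1], 0, 0],
  [[0, 0, 1], 0, 0],
  [[0, 0, 0], 0, 0],
  [[0, 0, 0], 0, 0],
])

```text
time: 17.92
position: [0.567, 0.0847, -0.0013]
orientation: [-3.141, 0.002, -3.123]
force: [-1.8, 0.4, 10.4]
gripper_width: 0.0002
grasp_force: 5.1
```

Call:
carry_out([
  [[3, 0, 0], 0, 0],
  [[4, 0, 0], 0, 0],
  [[5, 0, 0], 0, 0],
  [[5, 0, 0], 0, 0],
  [[5, 0, 0], 0, 0],
  [[5, 0, 0], 0, 0],
  [[5, 0, 0], 0, 0],
  [[4, 0, 0], 0, 0],
  [[3, 0, 0], 0, 0],
  [[0, 0, 0], 0, 0],
])

```text
time: 18.75
position: [0.5288, 0.0839, -0.0013]
orientation: [-3.141, 0.004, -3.123]
force: [0.2, -0.3, 8.4]
gripper_width: 0.0002
grasp_force: 4.1
```

Call:
carry_out([
  [[0, 0, -10], 0, 0],
  [[0, 0, -25], 0, 30],
  [[0, 0, -35], 0, 64],
  [[0, 0, -35], 0, 64],
  [[0, 0, 0], 0, 64],
])

```text
time: 19.17
position: [0.5312, 0.0841, 0.1091]
orientation: [-3.141, 0.012, -3.123]
force: [0.4, -0.5, 0.7]
gripper_width: 0.0223
grasp_force: 0.0
```

```bash
python3 track.py; python3 - <<'E'
from h import *
c=camera('side');X,_,_=cloud(c);hs=cv2.cvtColor(c['image'],cv2.COLOR_RGB2HSV).astype(int)
m=(hs[...,1]<45)&(X[...,2]>.012)&(X[...,2]<.045)&(X[...,0]>.495)&(X[...,0]<.63)&(X[...,1]>.04)&(X[...,1]<.14)
n,L,S,C=cv2.connectedComponentsWithStats(m.astype(np.uint8))
for i in range(1,n):
    if S[i,4]>25:
        P=X[L==i];print(S[i],P.mean(0).round(4),P.min(0).round(3),P.max(0).round(3))
E
```

```text
19.1667 [0.5312 0.0841 0.1091] [-180.     0.7 -178.9] [ 0.4 -0.5  0.7] [ 0.14 -0.22 -0.01] 0.02226833861469237
[250 224  13  13 131] [0.5409 0.0934 0.0273] [0.521 0.067 0.012] [0.564 0.112 0.039]
```

```bash
python3 - <<'E'
from h import *
plan([(545,84,100,180.6,66),(545,84,5,180.6,66,18),(545,84,-22,180.6,66,9)])
E
```

```text
at [528.1  84.  104. ] [-180.     0.2 -178.9]
[[[-17,0,4],0,66],[[0,0,16],0,66],[[0,0,16],0,66],[[0,0,15],0,66],[[0,0,16],0,66],[[0,0,16],0,66],[[0,0,16],0,66],[[0,0,9],0,66],[[0,0,9],0,66],[[0,0,9],0,66]]
end [545.1  84.3 -22. ] -178.9 10
```

Call:
carry_out([
  [[-17, 0, 4], 0, 66],
  [[0, 0, 16], 0, 66],
  [[0, 0, 16], 0, 66],
  [[0, 0, 15], 0, 66],
  [[0, 0, 16], 0, 66],
  [[0, 0, 16], 0, 66],
  [[0, 0, 16], 0, 66],
  [[0, 0, 9], 0, 66],
  [[0, 0, 9], 0, 66],
  [[0, 0, 9], 0, 66],
])

```text
time: 20.1
position: [0.5439, 0.0842, -0.0248]
orientation: [-3.142, -0.001, -3.123]
force: [0.4, 0.2, -0.7]
gripper_width: 0.0654
grasp_force: 0.0
```

Call:
carry_out([
  [[0, 0, 0], 0, 66],
  [[0, 0, 0], 0, 45],
  [[0, 0, 0], 0, 30],
  [[0, 0, 0], 0, 30],
  [[0, 0, 0], 0, 30],
  [[0, 0, 0], 0, 30],
  [[0, 0, -4], 0, 30],
  [[0, 0, -10], 0, 30],
  [[0, 0, 0], 0, 30],
  [[0, 0, 0], 0, 30],
])

```text
time: 20.93
position: [0.5448, 0.0843, -0.0089]
orientation: [-3.141, 0.002, -3.123]
force: [-0.1, 0.6, -3.0]
gripper_width: 0.0433
grasp_force: 30.0
```

```bash
python3 - <<'E'
from h import *
plan([(530,84,60,180.6,30,22),(507,-341,90,174.6,30,30),(507,-341,5,174.6,30,14),(507,-341,-17,174.6,30,5)])
E
```

```text
at [544.8  84.3  -8.9] [-1.800e+02  1.000e-01 -1.789e+02]
[[[4,0,-17],0,30],[[3,0,-17],0,30],[[4,0,-18],0,30],[[4,0,-17],0,30],[[2,-28,-2],0,30],[[2,-29,-2],1,30],[[2,-28,-2],0,30],[[1,-28,-2],1,30],[[1,-29,-2],0,30],[[1,-28,-2],1,30]]
[[[1,-28,-2],0,30],[[0,-29,-2],0,30],[[1,-28,-2],1,30],[[0,-28,-2],0,30],[[0,-29,-2],1,30],[[0,-28,-2],0,30],[[-1,-29,-2],1,30],[[-1,-28,-2],0,30],[[-1,-28,-2],0,30],[[0,0,12],0,30]]
[[[0,0,12],0,30],[[0,0,12],0,30],[[0,0,13],0,30],[[0,0,12],0,30],[[0,0,12],0,30],[[0,0,12],0,30],[[0,0,4],0,30],[[0,0,5],0,30],[[0,0,4],0,30],[[0,0,5],0,30]]
[[[0,0,4],0,30]]
end [ 507.5 -340.7  -16.9] -184.9 31
```

Call:
carry_out([
  [[4, 0, -17], 0, 30],
  [[3, 0, -17], 0, 30],
  [[4, 0, -18], 0, 30],
  [[4, 0, -17], 0, 30],
  [[2, -28, -2], 0, 30],
  [[2, -29, -2], 1, 30],
  [[2, -28, -2], 0, 30],
  [[1, -28, -2], 1, 30],
  [[1, -29, -2], 0, 30],
  [[1, -28, -2], 1, 30],
])

```text
time: 21.77
position: [0.52, -0.0874, 0.0713]
orientation: [-3.141, -0.0, 3.108]
force: [0.5, -0.8, -0.9]
gripper_width: 0.0431
grasp_force: 30.0
```

Call:
carry_out([
  [[1, -28, -2], 0, 30],
  [[0, -29, -2], 0, 30],
  [[1, -28, -2], 1, 30],
  [[0, -28, -2], 0, 30],
  [[0, -29, -2], 1, 30],
  [[0, -28, -2], 0, 30],
  [[-1, -29, -2], 1, 30],
  [[-1, -28, -2], 0, 30],
  [[-1, -28, -2], 0, 30],
  [[0, 0, 0], 0, 30],
])

```text
time: 22.6
position: [0.5063, -0.3461, 0.0894]
orientation: [-3.138, 0.001, 3.052]
force: [-0.7, 0.1, -0.8]
gripper_width: 0.0434
grasp_force: 30.0
```

```bash
python3 - <<'E'
from h import *
s=sense();print(s['position'].round(4),np.degrees(s['orientation']).round(1),s['gripper_width'])
c=camera('side');X,_,_=cloud(c);hs=cv2.cvtColor(c['image'],cv2.COLOR_RGB2HSV).astype(int)
m=(hs[...,1]<50)&(X[...,2]>.02)&(X[...,2]<.045)&(X[...,0]>.4)&(X[...,0]<.7)&(X[...,1]>-.42)&(X[...,1]<-.26)
n,L,S,C=cv2.connectedComponentsWithStats(m.astype(np.uint8))
for i in range(1,n):
    if S[i,4]>15:
        P=X[L==i];print(C[i],S[i],P.mean(0).round(4),P.min(0).round(3),P.max(0).round(3))
E
```

```text
[ 0.5063 -0.3461  0.0894] [-1.798e+02  1.000e-01  1.748e+02] 0.04338802428492038
[275.13559322 164.88135593] [271 162  10   7  59] [ 0.5756 -0.327   0.0285] [ 0.556 -0.356  0.021] [ 0.596 -0.305  0.036]
[306.21538462 169.49230769] [302 166  10   9  65] [ 0.4429 -0.3253  0.029 ] [ 0.423 -0.361  0.021] [ 0.463 -0.303  0.036]
```

Call:
carry_out([
  [[-1, 0, 14], 0, 30],
  [[0, 0, 14], 0, 30],
  [[0, 0, 14], 0, 30],
  [[0, 0, 14], 0, 30],
  [[0, 0, 14], 0, 30],
  [[0, 0, 12], 0, 30],
  [[0, 0, 10], 0, 30],
  [[0, 0, 7], 0, 30],
  [[0, 0, 5], 0, 30],
  [[0, 0, 0], 0, 30],
])

```text
time: 23.48
position: [0.5074, -0.3403, -0.0158]
orientation: [3.141, -0.001, 3.056]
force: [0.6, 0.6, -0.8]
gripper_width: 0.0435
grasp_force: 30.0
```

Call:
carry_out([
  [[0, 0, 2], 0, 30],
  [[0, 0, 2], 0, 30],
  [[0, 0, 0], 0, 30],
  [[0, 0, 0], 0, 30],
])

```text
time: 23.82
position: [0.508, -0.341, -0.0185]
orientation: [-3.141, 0.0, 3.055]
force: [0.4, 0.7, -0.5]
gripper_width: 0.0435
grasp_force: 30.0
```

Call:
carry_out([
  [[0, 0, 2], 0, 30],
  [[0, 0, 2], 0, 30],
  [[0, 0, 0], 0, 30],
  [[0, 0, 0], 0, 30],
])

```text
time: 24.15
position: [0.5078, -0.3408, -0.0229]
orientation: [3.142, -0.0, 3.055]
force: [0.9, 0.3, -0.8]
gripper_width: 0.0435
grasp_force: 30.0
```

Call:
carry_out([
  [[0, 0, 1], 0, 30],
  [[0, 0, 0], 0, 30],
  [[0, 0, 0], 0, 46],
  [[0, 0, 0], 0, 50],
  [[0, 0, 0], 0, 54],
  [[0, 0, 0], 0, 54],
  [[0, 0, -8], 0, 54],
  [[0, 0, -15], 0, 54],
  [[0, 0, -30], 0, 54],
  [[0, 0, -40], 0, 54],
])

```text
time: 24.98
position: [0.5062, -0.3395, 0.0681]
orientation: [3.138, -0.005, 3.055]
force: [0.1, -0.4, -0.1]
gripper_width: 0.0537
grasp_force: 0.0
```

Call:
carry_out([
  [[0, 0, -40], 0, 54],
  [[15, 0, -30], 0, 54],
  [[30, 0, 0], 0, 54],
  [[30, 0, 0], 0, 54],
  [[30, 0, 0], 0, 54],
  [[0, 0, 0], 0, 54],
  [[0, 0, 0], 0, 54],
  [[0, 0, 0], 0, 54],
])

```text
time: 25.65
position: [0.4039, -0.3323, 0.1401]
orientation: [-3.14, 0.002, 3.055]
force: [0.5, 0.3, 0.4]
gripper_width: 0.054
grasp_force: 0.0
```

```bash
python3 - <<'E'
from h import *
s=sense();print(s['time'],s['position'].round(4),s['force'].round(1),s['gripper_width'])
a=camera('side')['image'];b=camera('top')['image']
A=cv2.resize(a[130:250,190:350],(533,400),interpolation=cv2.INTER_CUBIC);B=cv2.resize(b[150:280,90:380],(800,359))
cv2.imwrite('pics/e.png',np.vstack([cv2.resize(a[140:240,190:350],(384,240)),cv2.resize(b[150:280,90:400],(384,161))]) [:,:,::-1] if 0 else np.hstack([cv2.resize(a[130:290,190:350],(400,400),interpolation=cv2.INTER_CUBIC),cv2.resize(b[130:290,230:390],(400,400),interpolation=cv2.INTER_CUBIC)])[:,:,::-1])
E
```

```text
25.65 [ 0.4039 -0.3323  0.1401] [0.5 0.3 0.4] 0.053981120470795486
```

View pics/e.png

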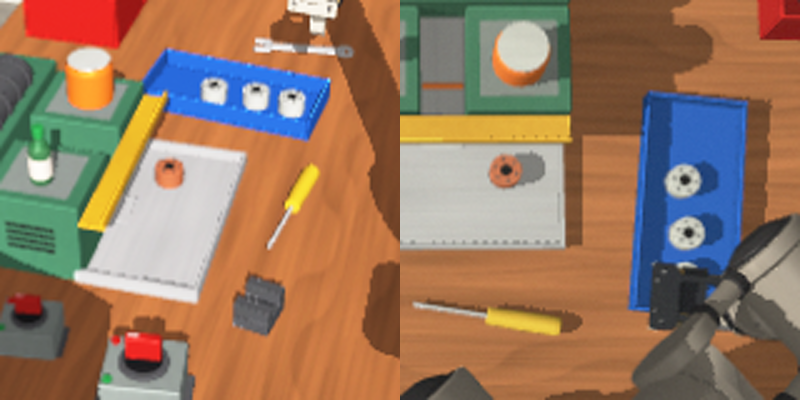

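The picture shows three castings flat in the tote, at (215,90), (257,95) and (292,102) in the side view. The reject is untouched at (168,173), the gripper is clear and the knob is back at rest, so I'm handing in.

```bash
python3 -c "
from rig import *
print(finish_job())"
```

```text
the job is handed in; nothing more can be done
None
```

I turned the knob to its stop until casting_b slid into the tray, let it spring back, then set both castings flat in the tote beside the first and handed the job in at about 26 s; the hand-in returned no verdict.

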